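# Close the meal tray's lid and hold the scanner over its label

## Robot

A 7-joint arm with a two-finger parallel gripper is mounted at the origin on the work surface. World frame = base frame: x ahead of the robot, y to its left, z up, the work surface at z = 0. Lengths are in m, angles in rad, forces in N, time in s.
With the tool pointing down it reaches from about 0.425 to 0.875 m from the base axis. Payload 8.4 kg.
Tool frame: the origin (TCP) lies between the finger pads; the fingertips stand 14 mm ahead of it and the grasp point (between the pads) lies 5 mm behind it; z points along the fingers, y is the line along which they close (so a half turn about z gives the same grasp; the last joint's range is limited). The gripper opens to 85 mm and grips with 20 to 120 N. Pads are 22 mm wide; open, the fingers measure 114 mm over their backs; the gripper's body (76 mm by 85 mm) begins 54 mm behind the grasp point. The pads swing forward as they close: fully open they stand 13 mm farther back than shut.
Start: joints at [1.061, 0.333, 0.04, 1.465, -0.013, 1.343, -0.059], TCP at [0.26, -0.596, 0.245] pointing down, gripper open.
Joint ranges: [-2.58, 2.58], [-0.38, 2.09], [-1.3, 1.39], [0.25, 2.4], [-1.5, 4.64], [0.08, 2.09], [-2.65, 2.65]. Speed limits (rad/s): [2.22, 2.22, 2.79, 2.79, 3.14, 3.14, 3.14].

## Interface

Orientations are given as a unit quaternion [x, y, z, w].
In Python, from station import monitor, eyes, ticket gives the robot as it stands. The module is installed in compiled form; this text tells all that it offers.
- The arm moves only by the tool arm_command, never from a script. Its argument "steps" is a list of rows, each a list of 7 numbers: the shift along the tool's x, y, z in mm, then the turn, a rotation vector about the tool's x, y, z in degrees, then the closure in counts, from 0 (fully open) to 255 (shut). In form: [[x, y, z, rx, ry, rz, jaw], ...]. A call has 1 to 12 rows; each row shifts and turns the commanded pose from where the row before left it, along the tool's axes as they then stand; what a row does not reach is not made up. A row lasts 1/10 s, in which the tool goes at most 50 mm and 8.59 degrees, less where a joint would pass 70% of its speed; a pose out of reach is approached as far as the arm can. A call with a gripper value outside its range is refused whole. The fingers move at their own pace and stop on an object; "force" is the grip in N (left out, the last holds). Time passes only in rows, so rows that do not move let the fingers close. It gives the time, the measured TCP pose, the force, the opening and the grip force at its end, in the units of the state.
- monitor.sense(): the state, without advancing time (a new reading comes with each control period).
- eyes.grab_frame(name): name is "scene" or "top" or "wrist"; returns the picture (420x560x3 uint8, blue, green, red); there is no depth.
- eyes.camera_model(name): a dict with "mtx" (3x3 intrinsics, pixels), "R" (3x3) and "t" (3): a world point X has camera coordinates R X + t. Camera axes: x right, y down, z forward; pixel columns grow to the right and rows downward; lengths in m; the calibration is good to about 2 mm. A picture is of the moment at which its call begins: read the wrist's pose just before it. camera_model takes no time and is no camera call; for the wrist camera it gives the pose at the moment of the call.
- ticket.finish_job(): hands the job in; it is judged then, once.
The state is a dict: "t": time; "joint_pos": joint angles; "joint_velocities": joint speeds; "joint_efforts": joint torques, N m; "eef_pos": TCP position; "orientation": TCP orientation; "contact_force": force on the tool from outside, world axes, zero at the start; "ft_torque": the same for the moment, N m; "width": finger opening in m; "grip_force": force on a finger pad.
Only numpy, scipy, OpenCV 4.12 (cv2) and the standard library are available. Lean on these libraries where they do the work, as an engineer would, in place of code of your own. Each camera call takes 0.05 s, during which the arm holds its last target. There are 200 camera calls.

## Task

The lid of the labelled meal tray is popped up at the end with the red tab: first press it down until it is fully shut. Then draw the blue hand scanner out of its slanted holster, turn it level with its red window facing down, and finish while still holding it there in the air, with the window straight over the middle of the tray's label and about 10 cm above it. Do not put the scanner down or let go of it, and leave the other two trays and the bottle where they stand.

Things in the scene. Friction and masses are not known exactly. Their poses are not given: they have to be found in the camera images.
- lid (a joint): opening angle of the labelled tray's lid, rad: 0 fully shut, up to 0.1. The pale flat lid (190 x 140 x 6 mm) pivots about its short edge 90 mm from the label's middle; the opposite edge, with a small red tab, starts 10 to 18 mm too high. Stiff snap fit: stays where it is left, gives way under about 6 N at lid_press (more nearer the pivot) and stops hard when shut.
- label (a point): middle of the white label with black bars (80 x 60 mm) on top of that lid, on the lid's top face. Axes: x along the lid's long side towards the red tab end, y along its short side, z out of the lid's top. When shut its height is 57 mm above the work surface.
- lid_press (a point): point on the lid's top face where to press it shut: 65 mm from the label's middle towards the red tab, 155 mm from the pivot edge. 57 mm above the work surface when shut.
- tray: the labelled black meal tray, 190 x 140 x 45 mm, standing in a fixed flat metal nest (225 x 175 mm, 6 mm thick; does not move). Origin: centre of the nest's underside, on the work surface. x points along the long side to the red tab end.
- holster: fixed grey scanner holster on a dark base plate (150 x 90 mm, its centre 30 mm from the origin along -x). The pocket slants 45 degrees, opening up and towards the holster's +x; inside 38 mm wide (y), 29 mm thick, 60 mm deep. Origin: on the work surface, straight below the scanner's grip point (within 8 mm).
- scanner_grip (a point): grip point mid-thickness in the blue wand-shaped scanner's handle, near its centre of mass; handle 34 mm wide (y), 26 mm thick (z). Axes: x along the scanner to its head, y across the flat sides to pinch, z out of its back (straight up when level, window down). Along x from here: tail end -115 mm, outermost holster edge -55 mm, head 35 to 85 mm.
- window (a point): centre of the red window (28 x 30 mm) on the underside of the scanner's head: 62 mm along x from the grip point and 19 mm along -z. Same axes as scanner_grip; it looks along -z.
- scanner: the same scanner (loose, 200 mm long, about 0.18 kg; head 44 mm wide, 34 mm thick); same axes, origin on the handle's underside, 15 mm from the grip point along -x and 13 mm along -z. In the holster its x points up at 42 to 45 degrees and towards the holster's +x; it is drawn out along its own +x (60 mm of it is in the pocket).
- open_tray_mid (a point): bystander: small open black meal tray with a bun, 150 x 100 x 45 mm; point at its centre, 22 mm up. Leave it alone.
- closed_tray_mid (a point): bystander: small black meal tray with a pale lid without label, 150 x 100 x 51 mm; point at its centre, 25 mm up. Leave it alone.
- sanitiser_mid (a point): bystander: white bottle with a green band and blue cap, 52 mm wide, 120 mm tall; point at its centre, 60 mm up. Leave it alone.
- open_tray: the same open tray; origin at its underside, z up.
- closed_tray: the same closed tray; origin at its underside, z up.
- sanitiser: the same bottle; origin at its underside, z up.
Mind the look-alikes: they are no part of the job. Of the things shaped like the scanner, the blue one is meant. Of the things shaped like the holster, the grey one is meant.

How it is judged:
By the outcome, as a careful person would: the job done as asked, in the order asked, and still so for the second after the job is handed in, while the arm keeps its last pose, push and grip.
It also fails if it takes over 61 s, if anything falls off the work surface, if the arm or the gripper's body presses on something with over 40 N, if the wrist force passes 120 N, or if a joint passes its speed limit or range.

## Working session

There is one attempt and no reset: what is moved stays moved. The work goes in short steps, Python scripts to look and compute and a tool call to move; the robot and the scene stay as the last step left them, time stands still between calls to the robot, and variables do not carry over. Pictures are saved under pics/ and viewed, at most 10 in all, crops included, and the job is handed in when it is done.

Besides the shell and the picture viewer there is one more tool, called as name(argument=value, ...), one argument or row to a line, values as JSON. arm_command: Moves the arm, as the interface text tells. Its arguments: {"type":"object","properties":{"steps":{"type":"array","items":{"type":"array","items":{"type":"number"}}},"force":{"type":"number"}},"required":["steps"]}

```bash
mkdir -p pics; python3 - <<'E'
from station import monitor, eyes
import cv2, numpy as np
s=monitor.sense(); print({k:np.round(v,3).tolist() for k,v in s.items()})
for n in ("scene","top"):
    cv2.imwrite(f"pics/{n}0.png",eyes.grab_frame(n)); c=eyes.camera_model(n); print(n,np.round(c["mtx"],1).tolist(),np.round(c["R"],4).tolist(),np.round(c["t"],4).tolist())
E
```

```text
{'t': 0.0, 'joint_pos': [1.061, 0.334, 0.04, 1.466, -0.013, 1.343, -0.059], 'joint_velocities': [0.001, 0.0, 0.001, -0.002, 0.0, 0.001, 0.001], 'joint_efforts': [-0.0, -65.855, 1.365, -40.558, 0.017, 0.012, 0.0], 'eef_pos': [0.259, -0.596, 0.244], 'orientation': [0.979, 0.204, -0.0, -0.001], 'contact_force': [0.208, -0.988, 0.558], 'ft_torque': [-0.017, 0.012, -0.016], 'grip_force': 0.0, 'width': 0.085}
scene [[509.1, 0.0, 278.5], [0.0, 509.1, 223.4], [0.0, 0.0, 1.0]] [[0.4771, 0.8788, -0.0054], [0.5882, -0.3239, -0.7411], [-0.653, 0.3504, -0.6714]] [-0.3781, -0.2683, 1.4396]
top [[507.6, 0.0, 288.2], [0.0, 507.6, 210.8], [0.0, 0.0, 1.0]] [[0.0241, -0.9997, 0.0022], [-0.9875, -0.0241, -0.1559], [0.156, 0.0016, -0.9878]] [0.0677, 0.6407, 1.0734]
```

View pics/scene0.png

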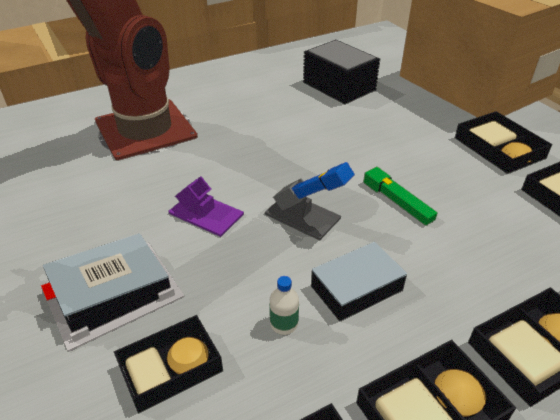

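View pics/top0.png

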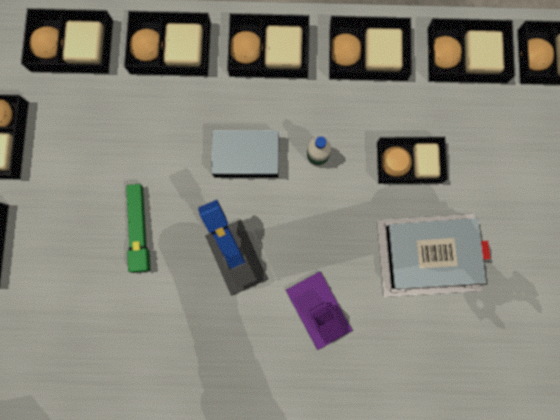

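Candidates: blue wand (top 217,230) is the scanner; the green wand (138,230) is a look-alike. The grey holster (236,258) is meant and the purple one (318,310) is a look-alike. The labelled tray is at (437,253), with its red tab at (486,251). I'll confirm these in an enlarged crop.

```bash
python3 - <<'E'
import cv2, numpy as np
t=cv2.imread("pics/top0.png"); s=cv2.imread("pics/scene0.png")
r=lambda a,w,h:cv2.resize(a,(w,h),interpolation=cv2.INTER_CUBIC)
a=r(t[190:300,190:270],436,600)[:300*2]; 
a=r(t[195:300,185:275],360,420-0)
b=r(s[155:245,260:360],440,396)
c=np.zeros((600,800,3),np.uint8); c[:420,:360]=a; c[:396,360:]=b
d=r(t[205:305,370:500],234,180); c[420:,:234]=d
e=r(s[230:345,30:190],250,180); c[420:,300:550]=e
cv2.imwrite("pics/crop1.png",c)
E
```

```text
(no output)
```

View pics/crop1.png

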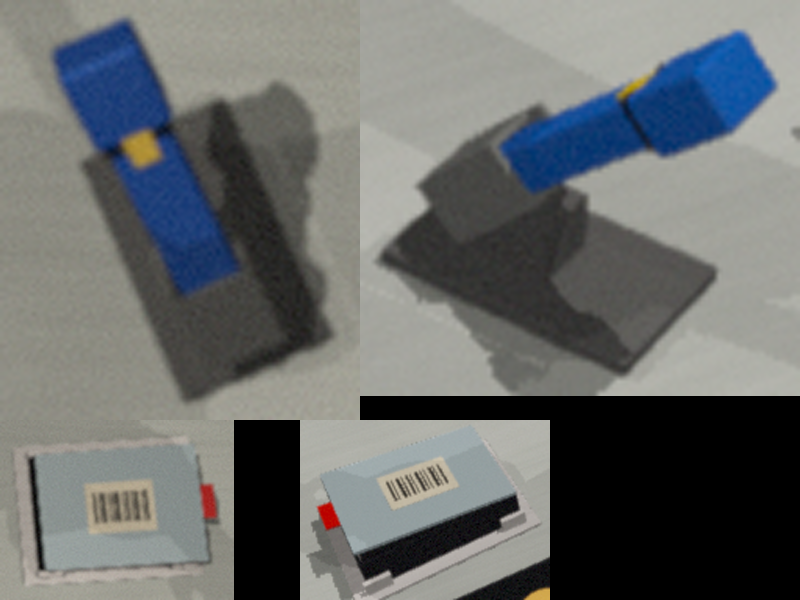

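Crop confirms: the blue wand sits in the grey pocket, head up and forward, and the pale lid with a barcode has a red tab at its -y end. Next I fit a scanner box model to the blue silhouettes in both views and triangulate the label.

```bash
cat > h.py <<'E'
import cv2, numpy as np
from scipy.optimize import minimize, least_squares
from scipy.spatial.transform import Rotation as Ro
from station import monitor, eyes
def proj(c,P):
    q=(c["R"]@np.atleast_2d(P).T).T+c["t"]; p=(c["mtx"]@q.T).T; return p[:,:2]/p[:,2:]
def plane(c,uv,z):
    d=c["R"].T@np.linalg.solve(c["mtx"],[*uv,1]); o=-c["R"].T@c["t"]; return o+d*(z-o[2])/d[2]
def tri(cs,uvs):
    f=lambda X:np.concatenate([(proj(c,X)[0]-u) for c,u in zip(cs,uvs)])
    r=least_squares(f,[.6,0,.1]); return r.x,r.fun
def box(x0,x1,w,z0,z1): return np.array([[x,y,z] for x in(x0,x1) for y in(-w/2,w/2) for z in(z0,z1)])
BOX=[box(-.055,.036,.034,-.013,.013),box(.035,.085,.044,-.019,.015)]
def Rscan(yaw,tilt): return Ro.from_euler("ZY",[yaw,-tilt]).as_matrix()  # x up by tilt
def render(c,p,k=4):
    m=np.zeros((420*k,560*k),np.uint8); R=Rscan(p[3],p[4])
    for b in BOX:
        uv=proj(c,b@R.T+p[:3]); h=cv2.convexHull(((uv+.5)*k*16).astype(np.int32)); cv2.fillConvexPoly(m,h,255,shift=4)
    return cv2.GaussianBlur(cv2.resize(m,(560,420),interpolation=cv2.INTER_AREA)/255.,(0,0),1)
E
python3 - <<'E'
from h import *
C={n:eyes.camera_model(n) for n in("scene","top")}; I={n:cv2.imread(f"pics/{n}0.png") for n in C}
# scanner
roi={"scene":(slice(150,215),slice(280,365)),"top":(slice(190,275),slice(190,250))}; M={}
for n in C:
    h=cv2.cvtColor(I[n],cv2.COLOR_BGR2HSV); m=((cv2.inRange(h,(100,110,40),(130,255,255))|cv2.inRange(h,(15,120,100),(35,255,255)))/255.)
    z=np.zeros_like(m); z[roi[n]]=m[roi[n]]; z=cv2.morphologyEx(z,cv2.MORPH_CLOSE,np.ones((5,5))); M[n]=cv2.GaussianBlur(z,(0,0),1); print(n,z.sum())
cost=lambda p:sum(((render(C[n],p)-M[n])**2).sum() for n in C)
g=plane(C["top"],(221,235),.14); best=None
for z in(.1,.13,.16):
    g=plane(C["top"],(221,235),z)
    x0=np.array([*g,np.arctan2(.4,.9),.76]); S=np.vstack([x0]+[x0+d for d in np.diag([.015,.015,.015,.1,.05])])
    r=minimize(cost,x0,method="Nelder-Mead",options=dict(initial_simplex=S,xatol=1e-5,fatol=.01,maxiter=600)); print(np.round(r.x,4),np.degrees(r.x[3:]),r.fun)
# label & tab
L={}
for n,rr in(("scene",(75,135,250,290)),("top",(410,465,232,275))):
    u0,u1,v0,v1=rr; b=I[n].astype(int); m=np.zeros((420,560),np.uint8); m[v0:v1,u0:u1]=((b[...,2]-b[...,0])[v0:v1,u0:u1]>0)*255
    m=cv2.morphologyEx(m,cv2.MORPH_OPEN,np.ones((2,2)));m=cv2.morphologyEx(m,cv2.MORPH_CLOSE,np.ones((9,9)))
    k=max(cv2.findContours(m,0,1)[0],key=cv2.contourArea); h=cv2.convexHull(k); q=cv2.approxPolyN(h,4).reshape(-1,2) if hasattr(cv2,"approxPolyN") else cv2.boxPoints(cv2.minAreaRect(h))
    mo=cv2.moments(h); L[n]=np.array([mo["m10"]/mo["m00"],mo["m01"]/mo["m00"]]); print(n,L[n],cv2.contourArea(h),q.tolist())
    if n=="top": print("corners",[np.round(plane(C[n],p,.063),4).tolist() for p in q])
X,res=tri([C["scene"],C["top"]],[L["scene"],L["top"]]); print("label",X,res)
for n in C:
    h=cv2.cvtColor(I[n],cv2.COLOR_BGR2HSV); m=cv2.inRange(h,(0,170,100),(6,255,255))|cv2.inRange(h,(174,170,100),(180,255,255)); m[:200]=0; m[350:]=0; y,x=np.nonzero(m); L[n]=np.array([x.mean(),y.mean()]); print(n,len(x),L[n])
print("tab",tri([C["scene"],C["top"]],[L["scene"],L["top"]]))
E
```

```text
scene 1007.0
top 1245.0
[0.564  0.2132 0.1064 0.4488 0.7212] [25.71442196 41.32302053] 95.24163129287993
[0.5647 0.2136 0.1066 0.4594 0.7522] [26.31893017 43.09726428] 108.29855798245546
[0.5643 0.2133 0.1072 0.4444 0.7205] [25.46391569 41.27887321] 95.26230393716779
scene [105.54649499 270.91463996] 1048.5 [[133, 273], [89, 289], [79, 268], [121, 253]]
top [437.56765677 253.70741857] 1161.5 [[459, 267], [419, 270], [416, 240], [456, 238]]
corners [[0.5233, -0.2872, 0.063], [0.5148, -0.201, 0.063], [0.5794, -0.1955, 0.063], [0.5859, -0.2824, 0.063]]
label [ 0.55160059 -0.2400659   0.06051021] [-0.96258252 -0.04244251 -1.08541134 -0.29069766]
scene 145 [ 47.91724138 290.94482759]
top 92 [485.38043478 249.94565217]
tab (array([ 0.56097044, -0.3417161 ,  0.07029224]), array([-0.3023293 , -0.02712642, -0.36470596, -0.07489359]))
```

Checks:
- **Label:** about (0.552, -0.240), z about 0.060, raised as expected. The tab direction is -84.8°.
- **Press point:** about (0.558, -0.305).
- **Scanner grip:** about (0.564, 0.213, 0.107), yaw 25.5°, tilt about 42°.

I move above the press point while closing the jaw.

arm_command(
  steps=[
    [32,-12,8,0,0,0,255],
    [32,-12,8,0,0,0,255],
    [32,-12,8,0,0,0,255],
    [32,-12,8,0,0,0,255],
    [32,-12,8,0,0,0,255],
    [32,-12,8,0,0,0,255],
    [32,-12,8,0,0,0,255],
    [32,-12,8,0,0,0,255],
    [32,-12,8,0,0,0,255],
    [32,-12,8,0,0,0,255],
    [32,-12,8,0,0,0,255],
    [32,-12,8,0,0,0,255],
  ],
  force=40,
)

```text
t: 1.3
eef_pos: [0.5547, -0.3094, 0.1486]
orientation: [0.979, 0.204, -0.0, -0.0]
contact_force: [0.5, -1.3, -0.8]
width: 0.0
grip_force: 0.0
```

arm_command(
  steps=[
    [4,-3,10,0,0,0,255],
    [0,0,15,0,0,0,255],
    [0,0,15,0,0,0,255],
    [0,0,12,0,0,0,255],
    [0,0,4,0,0,0,255],
    [0,0,3,0,0,0,255],
    [0,0,3,0,0,0,255],
    [0,0,2,0,0,0,255],
    [0,0,0,0,0,0,255],
  ],
)

```text
t: 2.2
eef_pos: [0.5568, -0.3065, 0.0858]
orientation: [0.979, 0.204, 0.0, 0.0]
contact_force: [0.2, 1.1, 1.0]
width: 0.0001
grip_force: 0.4
```

arm_command(
  steps=[
    [0,0,2,0,0,0,255],
    [0,0,2,0,0,0,255],
    [0,0,2,0,0,0,255],
    [0,0,2,0,0,0,255],
    [0,0,2,0,0,0,255],
    [0,0,1,0,0,0,255],
    [0,0,1,0,0,0,255],
    [0,0,1,0,0,0,255],
    [0,0,0,0,0,0,255],
  ],
)

```text
t: 3.1
eef_pos: [0.5569, -0.3075, 0.0732]
orientation: [0.979, 0.204, 0.0, 0.001]
contact_force: [-0.4, -3.2, 4.2]
width: -0.0001
grip_force: 2.2
```

arm_command(
  steps=[
    [0,0,1,0,0,0,255],
    [0,0,1,0,0,0,255],
    [0,0,1,0,0,0,255],
    [0,0,0,0,0,0,255],
  ],
)

```text
t: 3.5
eef_pos: [0.557, -0.3075, 0.0708]
orientation: [0.979, 0.204, 0.001, 0.001]
contact_force: [-2.7, -2.7, 10.0]
width: 0.0002
grip_force: 5.1
```

arm_command(
  steps=[
    [0,0,1,0,0,0,255],
    [0,0,1,0,0,0,255],
    [0,0,0,0,0,0,255],
  ],
)

```text
t: 3.8
eef_pos: [0.5572, -0.3076, 0.0703]
orientation: [0.979, 0.204, 0.001, 0.001]
contact_force: [-7.2, -0.6, 22.9]
width: 0.0004
grip_force: 11.2
```

The force rose sharply with almost no travel (10 N to 23 N over 0.5 mm) at z=0.070, so the lid is on its hard stop. I rise and traverse toward the scanner.

arm_command(
  steps=[
    [0,0,-20,0,0,0,255],
    [0,0,-40,0,0,0,0],
    [0,0,-45,0,0,0,0],
    [0,0,-45,0,0,0,0],
    [0,-20,-30,0,0,0,0],
    [10,-40,0,0,0,0,0],
    [20,-45,0,0,0,0,0],
    [20,-45,0,0,0,0,0],
    [20,-45,0,0,0,0,0],
    [20,-45,0,0,0,0,0],
    [20,-45,0,0,0,0,0],
    [20,-45,0,0,0,0,0],
  ],
)

```text
t: 5.0
eef_pos: [0.5434, 0.0506, 0.2474]
orientation: [0.979, 0.204, 0.0, -0.0]
contact_force: [1.3, -0.6, 0.5]
width: 0.0854
grip_force: 0.0
```

```bash
cat >> h.py <<'E'
def goto(pos,R,s=None):
    s=s or monitor.sense(); q=Ro.from_quat(s["orientation"]); d=q.inv().apply(np.array(pos)-s["eef_pos"])*1000
    rv=np.degrees((q.inv()*Ro.from_matrix(R)).as_rotvec()); print("shift",np.round(d,1),"turn",np.round(rv,1),"at",np.round(s["eef_pos"],4),"f",np.round(s["contact_force"],1),"j",np.round(s["joint_pos"],2)); return d,rv
def tool(yaw,tilt): return Rscan(yaw,tilt)@np.diag([1,-1,-1])
G=np.array([.5642,.2133,.1066])
E
python3 - <<'E'
from h import *
T=tool(np.radians(25.5),np.radians(42)); goto(G-.115*T[:,2],T)
c=eyes.camera_model("top"); im=eyes.grab_frame("top"); cv2.imwrite("pics/top1.png",im)
s=eyes.grab_frame("scene"); cv2.imwrite("pics/lid.png",cv2.resize(np.hstack([s[225:345,30:190],cv2.imread("pics/scene0.png")[225:345,30:190]]),None,fx=2.4,fy=2.4))
E
```

```text
shift [   7.1 -138.2   55.3] turn [ 0.7 42.  -1.9] at [0.5434 0.0506 0.2474] f [ 1.3 -0.6  0.5] j [ 0.2   0.15 -0.41  1.7   0.06  1.31 -1.38]
```

View pics/lid.png

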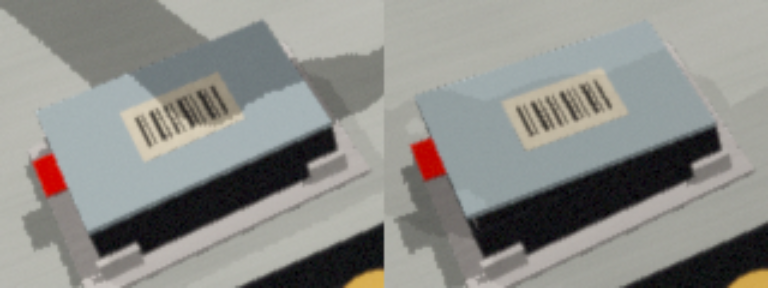

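The left crop (now) against the right (before): the lid has dropped flush at the tab end, so it is shut. Next I move beside the scanner and tilt.

arm_command(
  steps=[
    [0,-28,0,0,8.4,0,0],
    [0,-28,0,0,8.4,0,0],
    [0,-28,0,0,8.4,0,0],
    [0,-28,0,0,8.4,0,0],
    [0,-26,0,0,8.4,0,0],
    [0,0,0,0,0,-1.9,0],
    [0,0,0,0,0,0,0],
  ],
)

```text
t: 5.8
eef_pos: [0.4879, 0.1754, 0.2463]
orientation: [0.911, 0.207, 0.351, -0.067]
contact_force: [0.4, -0.2, 1.1]
width: 0.0855
grip_force: 0.0
```

```bash
python3 - <<'E'
from h import *
T=tool(np.radians(25.5),np.radians(42)); goto(G-.085*T[:,2],T)
c=eyes.camera_model("wrist"); im=eyes.grab_frame("wrist")
R=Rscan(np.radians(25.5),np.radians(42))
for b in BOX:
    h=cv2.convexHull(proj(c,b@R.T+G).astype(np.int32)); cv2.polylines(im,[h],True,(0,255,0),1)
cv2.circle(im,tuple(int(v) for v in proj(c,G+R@[0,0,.013])[0]),3,(0,0,255),-1)
cv2.imwrite("pics/w1.png",im); print(np.round(c["mtx"][0],1),c["R"].tolist(),c["t"].tolist())
E
```

```text
shift [-29.9  -3.3  75.8] turn [1.2 0.2 0.6] at [0.4879 0.1754 0.2463] f [ 0.4 -0.2  1.1] j [ 0.03 -0.38 -0.37  2.33 -0.38  0.46 -1.22]
[324.8   0.  280. ] [[0.42476805416366115, -0.9050114841008604, 0.022941530192610107], [-0.8171274139125898, -0.3941821187347041, -0.42062245149581096], [0.38971129005270466, 0.1599208270219392, -0.9069456651255788]] [-0.053903021182653464, 0.6056980717535111, 0.1499529155177251]
```

View pics/w1.png

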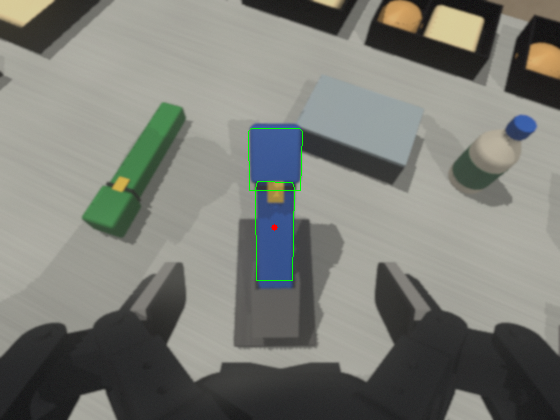

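The wrist view shows the model outline sitting right on the blue scanner (head 275,160; grip point 275,227), so the pose is confirmed. Joint 2 is at its limit, so I advance gently.

arm_command(
  steps=[
    [-2,-1,15,1.2,0,0.6,0],
    [-6,-2,15,0,0,0,0],
    [-7,0,15,0,0,0,0],
    [-8,0,16,0,0,0,0],
    [-7,0,15,0,0,0,0],
    [0,0,0,0,0,0,0],
  ],
)

```text
t: 6.45
eef_pos: [0.515, 0.1889, 0.171]
orientation: [0.911, 0.203, 0.349, -0.079]
contact_force: [0.0, 0.5, 0.2]
width: 0.085
grip_force: 0.0
```

```bash
python3 - <<'E'
from h import *
T=tool(np.radians(25.5),np.radians(42)); goto(G+.003*T[:,2],T)
E
```

```text
shift [-2.2 -1.  87.6] turn [ 0.1  0.  -0.3] at [0.515  0.1889 0.171 ] f [0.  0.5 0.2] j [-0.01 -0.18 -0.38  2.37 -0.42  0.22 -1.16]
```

arm_command(
  steps=[
    [-1,-1,15,0,0,0,0],
    [-1,0,15,0,0,0,0],
    [0,0,15,0,0,0,0],
    [0,0,0,0,0,0,0],
  ],
)

```text
t: 6.85
eef_pos: [0.5409, 0.2025, 0.1372]
orientation: [0.911, 0.204, 0.35, -0.079]
contact_force: [-0.6, 0.4, 0.6]
width: 0.0856
grip_force: 0.0
```

```bash
python3 - <<'E'
from h import *
T=tool(np.radians(25.5),np.radians(42)); goto(G+.003*T[:,2],T)
E
```

```text
shift [-1.3  0.2 42.9] turn [ 0.1 -0.  -0.2] at [0.5409 0.2025 0.1372] f [-0.6  0.4  0.6] j [ 0.05 -0.05 -0.47  2.35 -0.32  0.11 -1.25]
```

Joint 6 is nearing its lower limit, so I lean the tool 12° less. The pinch across the flat sides doesn't depend on that angle.

arm_command(
  steps=[
    [0,0,0,0,-6,0,0],
    [0,0,0,0,-6,0,0],
    [0,0,0,0,0,0,0],
  ],
)

```text
t: 7.15
eef_pos: [0.5425, 0.2028, 0.1402]
orientation: [0.942, 0.211, 0.256, -0.057]
contact_force: [1.0, 1.2, 0.7]
width: 0.0854
grip_force: 0.0
```

```bash
python3 - <<'E'
from h import *
T=tool(np.radians(25.5),np.radians(30)); goto(G+.003*T[:,2],T)
E
```

```text
shift [ 3.8 -0.2 44.2] turn [ 0.1 -0.5 -0.2] at [0.5425 0.2028 0.1402] f [1.  1.2 0.7] j [ 0.21  0.01 -0.64  2.18 -0.    0.42 -1.55]
```

arm_command(
  steps=[
    [2,0,12,0,0,0,0],
    [2,0,12,0,0,0,0],
    [0,0,12,0,0,0,0],
    [0,0,8,0,0,0,0],
    [0,0,0,0,0,0,0],
  ],
)

```text
t: 7.65
eef_pos: [0.5616, 0.2139, 0.0995]
orientation: [0.942, 0.212, 0.255, -0.058]
contact_force: [-1.1, 0.4, -0.3]
width: 0.0855
grip_force: 0.0
```

```bash
python3 - <<'E'
from h import *
T=tool(np.radians(25.5),np.radians(30)); goto(G+.003*T[:,2],T)
c=eyes.camera_model("wrist"); im=eyes.grab_frame("wrist"); s=eyes.grab_frame("scene")
o=np.zeros((420,800,3),np.uint8); o[:,:420]=im[:,70:490]; o[:380,420:]=cv2.resize(s[110:262,230:382],(380,380)); cv2.imwrite("pics/w2.png",o)
E
```

```text
shift [ 5.3  1.7 -2.1] turn [-0.  -0.3 -0.2] at [0.5616 0.2139 0.0995] f [-1.1  0.4 -0.3] j [ 0.15  0.13 -0.6   2.17  0.21  0.34 -1.74]
```

View pics/w2.png

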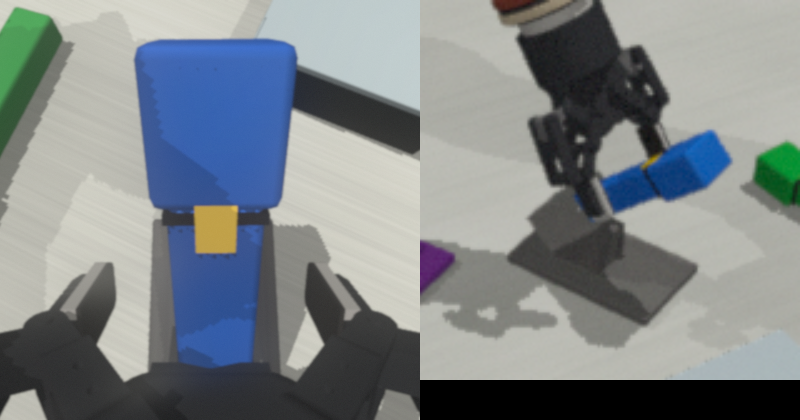

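The fingers straddle the handle, clear on both sides and centred. I shift 5 mm toward the head and close.

arm_command(
  steps=[
    [5,1.5,-1,0,0,0,0],
    [0,0,0,0,0,0,120],
    [0,0,0,0,0,0,255],
    [0,0,0,0,0,0,255],
    [0,0,0,0,0,0,255],
    [0,0,0,0,0,0,255],
    [0,0,0,0,0,0,255],
    [0,0,0,0,0,0,255],
  ],
  force=60,
)

```text
t: 8.55
eef_pos: [0.5661, 0.2142, 0.1033]
orientation: [0.942, 0.212, 0.254, -0.058]
contact_force: [-3.6, -2.4, 4.9]
width: 0.0331
grip_force: 61.4
```

arm_command(
  steps=[
    [4.9,0,-1.1,0,0,0,255],
    [9.8,0,-2.1,0,0,0,255],
    [9.8,0,-2.1,0,0,0,255],
  ],
)

```text
t: 8.85
eef_pos: [0.5823, 0.2221, 0.1194]
orientation: [0.942, 0.212, 0.253, -0.058]
contact_force: [-0.8, 0.0, -1.2]
width: 0.0333
grip_force: 60.3
```

arm_command(
  steps=[
    [9.8,0,-2.1,0,0,0,255],
    [9.8,0,-2.1,0,0,0,255],
    [9.8,0,-2.1,0,0,0,255],
    [9.8,0,-2.1,0,0,0,255],
    [9.8,0,-2.1,0,0,0,255],
    [9.8,0,-2.1,0,0,0,255],
    [9.8,0,-2.1,0,0,0,255],
    [0,0,0,0,0,0,255],
  ],
)

```text
t: 9.65
eef_pos: [0.6311, 0.2452, 0.1689]
orientation: [0.942, 0.212, 0.256, -0.058]
contact_force: [0.1, -0.1, -1.8]
width: 0.0332
grip_force: 60.3
```

arm_command(
  steps=[
    [13,0,-22,0,0,0,255],
    [13,0,-22,0,0,0,255],
    [12,0,-21,0,0,0,255],
    [12,0,-22,0,0,0,255],
    [0,0,0,0,-7,0,255],
    [0,0,0,0,-7,0,255],
    [0,0,0,0,-7,0,255],
    [0,0,0,0,-7,0,255],
    [0,0,0,0,-7,0,255],
    [0,0,0,0,-7,0,255],
    [0,0,0,0,0,0,255],
  ],
)

```text
t: 10.75
eef_pos: [0.6298, 0.2445, 0.2625]
orientation: [0.97, 0.219, -0.105, 0.022]
contact_force: [0.3, -0.2, -4.6]
width: 0.0334
grip_force: 60.2
```

```bash
python3 - <<'E'
from h import *
s=monitor.sense(); print({k:np.round(s[k],3).tolist() for k in("joint_pos","eef_pos","contact_force","grip_force")}, Ro.from_quat(s["orientation"]).as_matrix().round(3).tolist())
a=eyes.grab_frame("scene"); b=eyes.grab_frame("top"); cv2.imwrite("pics/scene2.png",a); cv2.imwrite("pics/top2.png",b)
cv2.imwrite("pics/st2.png",cv2.resize(np.hstack([a,b]),(800,300),interpolation=cv2.INTER_AREA))
E
```

```text
{'joint_pos': [-0.096, 0.605, -0.578, 1.126, 0.277, 1.706, -1.742], 'eef_pos': [0.63, 0.245, 0.263], 'contact_force': [0.263, -0.249, -4.56], 'grip_force': 60.18} [[0.882, 0.429, -0.194], [0.419, -0.903, -0.088], [-0.213, -0.003, -0.977]]
```

View pics/st2.png

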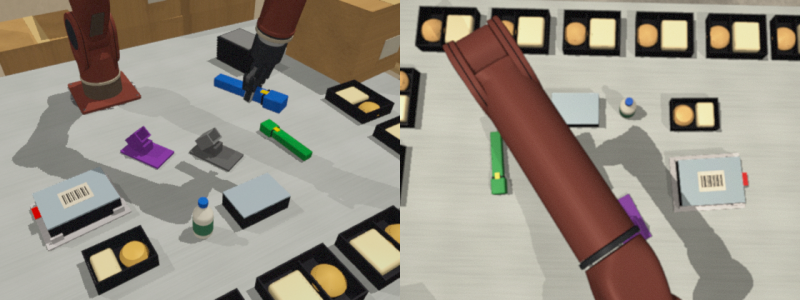

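The scanner is held roughly level and the lid still looks shut. I carry it to the tray.

arm_command(
  steps=[
    [-12,15,2,0,0,0,255],
    [-24,30,6,0,0,0,255],
    [-24,30,8,0,0,0,255],
    [-24,30,8,0,0,0,255],
    [-24,30,8,0,0,0,255],
    [-24,30,8,0,0,0,255],
    [-24,30,8,0,0,0,255],
    [-24,30,8,0,0,0,255],
    [-24,30,8,0,0,0,255],
    [-24,30,8,0,0,0,255],
    [-24,30,8,0,0,0,255],
    [-12,15,4,0,0,0,255],
  ],
)

```text
t: 12.05
eef_pos: [0.5194, -0.1765, 0.24]
orientation: [0.971, 0.216, -0.098, 0.024]
contact_force: [-0.8, -0.4, -2.5]
width: 0.0337
grip_force: 60.3
```

```bash
python3 - <<'E'
from h import *
T=tool(np.radians(25.4),np.radians(-12.3)); goto([.495,-.267,.172],T)
E
```

```text
shift [-45.5  71.3  79.1] turn [ 0.2 -0.7 -0.3] at [ 0.5194 -0.1765  0.24  ] f [-0.8 -0.4 -2.5] j [ 0.54  0.27 -0.45  1.59  0.23  1.48 -1.08]
```

arm_command(
  steps=[
    [-9,14,14,0,0,0,255],
    [-9,14,14,0,0,0,255],
    [-9,14,14,0,0,0,255],
    [-9,14,14,0,0,0,255],
    [-9,14,14,0,0,0,255],
    [0,0,0,0,0,0,255],
    [0,0,0,0,0,0,255],
  ],
)

```text
t: 12.75
eef_pos: [0.4986, -0.2606, 0.1785]
orientation: [0.971, 0.218, -0.1, 0.021]
contact_force: [1.5, 0.5, -1.6]
width: 0.033
grip_force: 60.3
```

```bash
python3 - <<'E'
from h import *
T=tool(np.radians(25.4),np.radians(-12.3)); goto([.495,-.267,.172],T)
s=monitor.sense(); print(s["eef_pos"],s["orientation"])
F={n:eyes.grab_frame(n) for n in("scene","top","wrist")}; 
for n in F: cv2.imwrite(f"pics/{n}3.png",F[n])
c=eyes.camera_model("wrist"); np.savez("wrist3.npz",**c,p=s["eef_pos"],q=s["orientation"])
o=np.zeros((600,800,3),np.uint8); a=F["scene"][140:310,20:270]; o[:272,:400]=cv2.resize(a,(400,272)); b=F["top"][170:310,350:550]; o[:280,400:]=cv2.resize(b,(400,280)); o[280:580,:400]=cv2.resize(F["wrist"],(400,300))
cv2.imwrite("pics/m3.png",o)
E
```

```text
shift [-4.5  4.3  7.6] turn [-0.2 -0.5 -0. ] at [ 0.4986 -0.2606  0.1785] f [ 1.5  0.5 -1.6] j [ 0.64  0.33 -0.4   1.65  0.26  1.36 -0.95]
[ 0.49857331 -0.26059377  0.17854982] [ 0.97051139  0.21818306 -0.10025875  0.02125967]
```

View pics/m3.png

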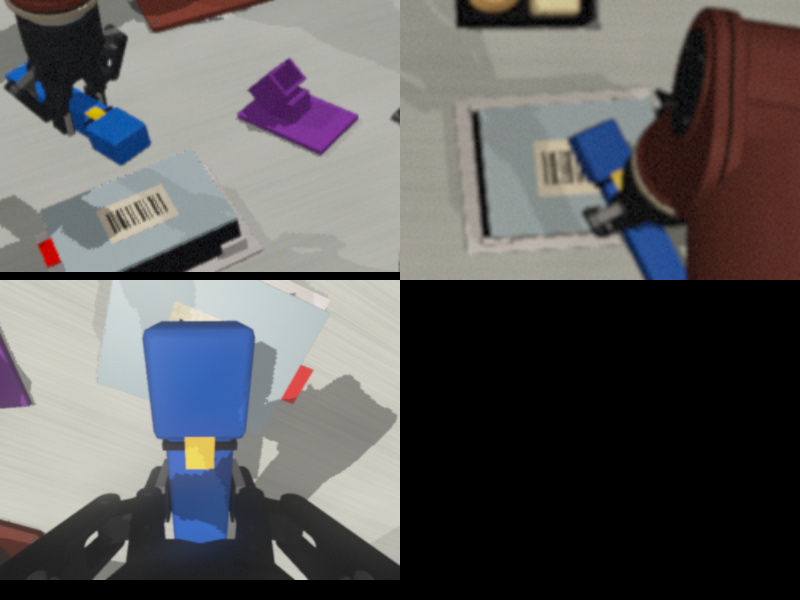

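The label is partly under the head: scene head near (95,224), wrist head at (278,140). I fit the held scanner's head in all three views.

```bash
cat >> h.py <<'E'
BOX[0]=box(-.115,.036,.034,-.013,.013)
def blue(im): 
    h=cv2.cvtColor(im,cv2.COLOR_BGR2HSV); m=cv2.inRange(h,(100,110,30),(130,255,255))/255.
    return cv2.GaussianBlur(cv2.morphologyEx(m,cv2.MORPH_OPEN,np.ones((3,3))),(0,0),1)
def wgt(c,g,R,x0=.05):
    P=box(x0,.12,.10,-.05,.05)@R.T+g; h=cv2.convexHull(proj(c,P).astype(np.int32)); m=np.zeros((420,560)); cv2.fillConvexPoly(m,h,1.); return m
def fit(C,I,g0,yaw0,tilt0,names):
    W={n:wgt(C[n],g0,Rscan(yaw0,tilt0)) for n in names}; B={n:blue(I[n]) for n in names}
    sc={n:1/np.sqrt((B[n]*W[n]).sum()) for n in names}
    f=lambda p:sum(sc[n]*(W[n]*(render(C[n],p)-B[n])**2).sum() for n in names)
    x0=np.array([*g0,yaw0,tilt0]); S=np.vstack([x0]+[x0+d for d in np.diag([.008,.008,.008,.06,.06])])
    r=minimize(f,x0,method="Nelder-Mead",options=dict(initial_simplex=S,xatol=1e-5,fatol=1e-3,maxiter=700)); return r
E
python3 - <<'E'
from h import *
C={n:eyes.camera_model(n) for n in("scene","top")}; d=np.load("wrist3.npz"); C["wrist"]={k:d[k] for k in("mtx","R","t")}
I={n:cv2.imread(f"pics/{n}3.png") for n in C}
Q=Ro.from_quat(d["q"]).as_matrix(); g0=d["p"]-.005*Q[:,2]; yaw=np.arctan2(Q[1,0],Q[0,0]); print("nominal",g0,np.degrees(yaw))
for ns in(["scene","top","wrist"],["scene","wrist"],["scene","top"],["wrist"]):
    r=fit(C,I,g0,yaw,.01,ns); p=r.x; w=p[:3]+Rscan(p[3],p[4])@[.062,0,-.019]
    print(ns,p[:3].round(4),np.degrees(p[3:]).round(2),round(r.fun,2),"window",w.round(4))
    if len(ns)==3:
        T=[]
        for n,rr in(("scene",(20,120,270,310)),("wrist",(130,0,430,300))):
            im=cv2.resize(I[n],None,fx=3,fy=3,interpolation=cv2.INTER_CUBIC)
            for b in BOX: cv2.polylines(im,[cv2.convexHull(((proj(C[n],b@Rscan(p[3],p[4]).T+p[:3])+.5)*3).astype(np.int32))],True,(0,255,0),1)
            x0,y0,x1,y1=[3*v for v in rr]; im=im[y0:y1,x0:x1]; T.append(cv2.resize(im,(400,int(400*im.shape[0]/im.shape[1]))))
        o=np.zeros((420,800,3),np.uint8); o[:T[0].shape[0],:400]=T[0]; o[:T[1].shape[0],400:]=T[1]; cv2.imwrite("pics/fit3.png",o)
E
```

```text
nominal [ 0.49949995 -0.2601687   0.18344479] 25.35528869412373
['scene', 'top', 'wrist'] [ 0.5033 -0.2573  0.178 ] [25.75  0.08] 26.55 window [ 0.5592 -0.2304  0.1591]
['scene', 'wrist'] [ 0.5033 -0.2573  0.1778] [25.7   0.41] 24.29 window [ 0.5593 -0.2303  0.1592]
['scene', 'top'] [ 0.5005 -0.2553  0.1821] [21.11  1.27] 6.79 window [ 0.5587 -0.2328  0.1645]
['wrist'] [ 0.5031 -0.2575  0.1754] [25.77  2.  ] 16.27 window [ 0.5595 -0.2302  0.1586]
```

View pics/fit3.png

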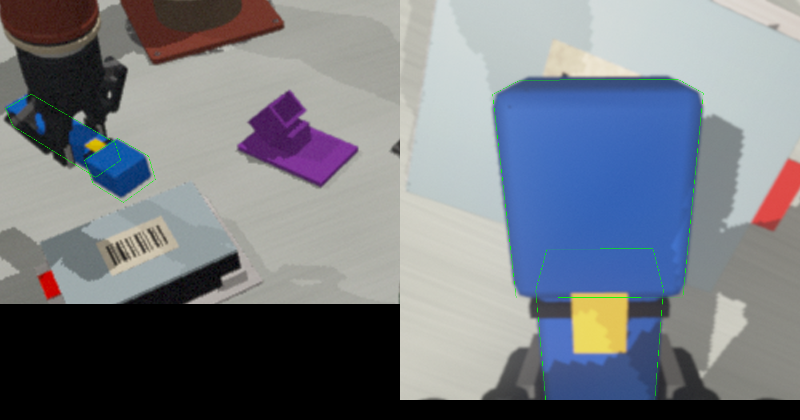

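The model outlines match the head in both views: level within about 1°, with the window near (0.558, -0.232, 0.162). I re-measure the label, now shut at z=0.057, to get the final offset.

```bash
python3 - <<'E'
from h import *
for n,f,rr in(("scene","scene2",(70,140,245,300)),("top","top2",(408,470,228,280))):
    c=eyes.camera_model(n); u0,u1,v0,v1=rr; b=cv2.imread(f"pics/{f}.png").astype(int); m=np.zeros((420,560),np.uint8); m[v0:v1,u0:u1]=((b[...,2]-b[...,0])[v0:v1,u0:u1]>0)*255
    m=cv2.morphologyEx(m,cv2.MORPH_OPEN,np.ones((2,2)));m=cv2.morphologyEx(m,cv2.MORPH_CLOSE,np.ones((9,9)))
    h=cv2.convexHull(max(cv2.findContours(m,0,1)[0],key=cv2.contourArea)); mo=cv2.moments(h); u=np.array([mo["m10"],mo["m01"]])/mo["m00"]
    q=cv2.boxPoints(cv2.minAreaRect(h)); Q=np.array([plane(c,p,.057) for p in cv2.approxPolyN(h,4).reshape(-1,2)]); print(n,u.round(1),plane(c,u,.057).round(4),"sides",np.linalg.norm(Q-np.roll(Q,1,0),axis=1).round(3))
s=monitor.sense(); R=Ro.from_quat(s["orientation"])
w=np.array([.5577,-.2318,.162]); L=np.array([.5516,-.240,.157])
print("at",s["eef_pos"].round(4),"shift",(R.inv().apply(L-w)*1000).round(1))
E
```

```text
scene [106.1 274.1] [ 0.5577 -0.2395  0.057 ] sides [0.063 0.08  0.064 0.08 ]
top [436.9 254. ] [ 0.5506 -0.2419  0.057 ] sides [0.063 0.085 0.065 0.085]
at [ 0.4995 -0.2595  0.1796] shift [-7.8  4.8  6.7]
```

arm_command(
  steps=[
    [-3.5,3,3,0,0,0,255],
    [-3,3,3.5,0,0,0,255],
    [0,0,0,0,0,0,255],
    [0,0,0,0,0,0,255],
    [0,0,0,0,0,0,255],
  ],
)

```text
t: 13.4
eef_pos: [0.4945, -0.2689, 0.1743]
orientation: [0.97, 0.219, -0.1, 0.022]
contact_force: [-0.5, 0.5, -1.4]
width: 0.0336
grip_force: 60.3
```

```bash
python3 - <<'E'
from h import *
s=monitor.sense(); print({k:np.round(s[k],4).tolist() for k in("t","eef_pos","contact_force","grip_force","width")})
c=eyes.camera_model("wrist"); I={n:eyes.grab_frame(n) for n in("wrist","scene","top")}; C={n:eyes.camera_model(n) for n in("scene","top")}; C["wrist"]=c
for n in I: cv2.imwrite(f"pics/{n}4.png",I[n])
Q=Ro.from_quat(s["orientation"]).as_matrix(); g0=s["eef_pos"]-.005*Q[:,2]; yaw=np.arctan2(Q[1,0],Q[0,0])
print("kinematic window",g0+Rscan(yaw,.01)@[.062,0,-.019])
r=fit(C,I,g0,yaw,.01,["scene","top","wrist"]); p=r.x; print("fit",p.round(4),np.degrees(p[3:]),"win",(p[:3]+Rscan(p[3],p[4])@[.062,0,-.019]).round(4))
for n,L in(("scene",[.5577,-.2395]),("top",[.5506,-.2419])):   # same-camera comparison, z and attitude fixed
  for z in(.174,.178):
    W=wgt(C[n],g0,Rscan(yaw,.01)); B=blue(I[n]); f=lambda q:(W*(render(C[n],[q[0],q[1],z,yaw,.01])-B)**2).sum()
    q=minimize(f,g0[:2],method="Nelder-Mead",options=dict(initial_simplex=[g0[:2],g0[:2]+[.006,0],g0[:2]+[0,.006]],xatol=1e-5)).x
    w=np.array([*q,z])+Rscan(yaw,.01)@[.062,0,-.019]; print(n,z,"win",w.round(4),"minus label",((w[:2]-L)*1000).round(1))
a=I["scene"]; cv2.imwrite("pics/m4.png",np.hstack([cv2.resize(a[160:310,20:220],(400,300)),cv2.resize(I["top"][170:320,350:550],(400,300))]))
E
```

```text
{'t': 13.4, 'eef_pos': [0.4945, -0.2689, 0.1743], 'contact_force': [-0.4755, 0.4892, -1.3849], 'grip_force': 60.2643, 'width': 0.0336}
kinematic window [ 0.55160779 -0.24182894  0.16086588]
fit [ 0.4982 -0.2665  0.1727  0.4448  0.0083] [25.48374762  0.47575623] win [ 0.5543 -0.2398  0.1543]
scene 0.174 win [ 0.5473 -0.2404  0.1556] minus label [-10.4  -0.9]
scene 0.178 win [ 0.5521 -0.2405  0.1596] minus label [-5.6 -1. ]
top 0.174 win [ 0.5542 -0.2424  0.1556] minus label [ 3.6 -0.5]
top 0.178 win [ 0.5538 -0.241   0.1596] minus label [3.2 0.9]
```

View pics/m4.png

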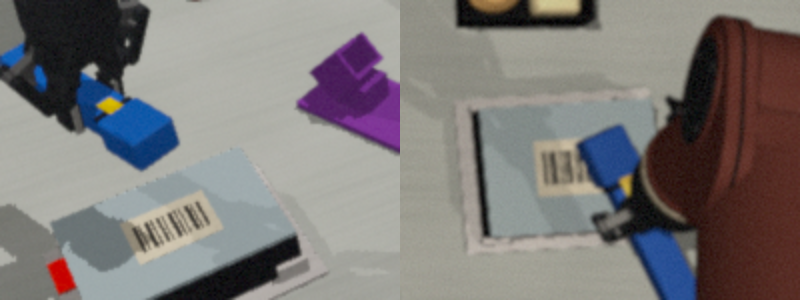

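Kinematics and the three-view fit agree. The window is within a few mm of the label's middle, 98–104 mm above it, and level to about 0.5°, with a firm grip. I hand in.

```bash
python3 -c "
from station import ticket; print(ticket.finish_job())"
```

```text
the job is handed in; nothing more can be done
None
```

I pressed the lid fully shut, drew the blue scanner out, and handed the job in with it held level, its window about 10 cm above the label's middle and within a few mm of it by my measurements.

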